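Nest the mould boxes in the free base tray

ROBOT

A 6-joint arm with a two-finger parallel gripper is mounted at the origin on a cart in front of the work surface, level with it; the furniture and walls round the work are solid. World frame = base frame: x ahead of the robot, y to its left, z up, the work surface at z = 0. Lengths are in m, angles in rad, forces in N, time in s.
With the tool pointing down it reaches from about 0.425 to 0.95 m from the base axis. Payload 14.7 kg.
Tool frame: the origin (TCP) lies midway between the tips of the shut fingers; the grasp point (between the pads) lies 19 mm behind it; z points along the fingers, y is the direction in which the jaws open and shut (so a half turn about z gives the same grasp; the last joint's range is limited). The gripper opens to 85 mm and grips with 20 to 120 N. Pads are 22 mm wide; open, the fingers measure 114 mm over their backs; the gripper's body (76 mm by 85 mm) begins 54 mm behind the grasp point. The pads swing forward as they close: fully open they stand 13 mm farther back than shut.
Start: joints at [-1.264, 0.48, 1.596, -0, 1.065, -0.047], TCP at [0.225, -0.61, 0.231] pointing down, gripper open.
Joint ranges: [-2.75, 2.75], [-0.82, 2.05], [0.23, 2.67], [-1.56, 4.7], [0.09, 2.69], [-2.92, 2.92]. Speed limits (rad/s): [1.89, 1.89, 2.39, 3.01, 3.01, 3.01].

INTERFACE

Orientations are given as a unit quaternion [w, x, y, z].
In Python, from workcell import arm, eoat, solver, telemetry, capture, sign_off, nets gives the robot as it stands. The module is installed in compiled form; this text tells all that it offers. Calls block until the motion is done:
- arm.movep(position, orientation): joint-space move of the TCP to a pose.
- arm.movel(position, frame=None, v=0.15, f_stop=None): straight line of the TCP; frame=None keeps the orientation; v is the mean speed in m/s. With f_stop (N) it stops when the force on the tool has changed by that much, and returns True; else False.
- arm.move_j(angles): joint-space move.
- eoat.set_gripper(opening, grip_force=None): opening from 0.0 (shut) to 1.0 (fully open); grip_force is the grip in N (None keeps the last); returns when the fingers have stopped.
- arm.sleep(seconds).
- solver.inverse_kinematics(position, orientation): joint angles nearest the present ones, or None.
- telemetry.get_state(): the state.
- capture(name): name is "scene" or "top"; returns a dict with "image" (420x560x3 uint8, blue, green, red), "fx", "fy", "cx", "cy" (pixels), "eye" and "rotation" of the camera in the world. Camera axes: x right, y down, z forward; pixel columns grow to the right and rows downward; lengths in m; the calibration is good to about 2 mm. A picture is of the moment at which its call begins. There is no depth.
A pose or a line that the arm cannot do raises arm.PlanningError and nothing moves.
- sign_off(): hands the job in, once; it reports no verdict.
Trained networks look in a picture, given as the dict that the camera call returned (one of the last four; its "shot" number tells which), for a name from the list of things; names that differ only in an ending like _2 or _b are one class to them, and where a whole thing is asked for, a point or a joint stands for the part that bears it (a point fixed in the world has none). Each returns a list of dicts, best first, with "score" (0 to 1); they miss things now and then, are a little off and sometimes report something else, mostly with a low value. They report only what shows in the picture. A call takes as long as a camera call.
- nets.look_for(label, picture): "point" ([column, row] in pixels, amid what is visible of it).
- nets.trace(label, picture): "pixels" (420x560 bool, what is visible of it) and "point" ([column, row] in pixels, amid what is visible of it).
The state is a dict: "t": time; "joints": joint angles; "qvel": joint speeds; "joint_torque": joint torques, N m; "tool_pos": TCP position; "eef_rot": TCP orientation; "wrist_force": force on the tool from outside, world axes, zero at the start; "wrist_torque": the same for the moment, N m; "grip_width": opening from 0.0 (shut) to 1.0 (fully open).
Only numpy, scipy, OpenCV 4.12 (cv2) and the standard library are available. Lean on these libraries where they do the work, as an engineer would, in place of code of your own. Each camera call takes 0.05 s, during which the arm holds its last target.

TASK

Nest the empty square metal mould boxes for storage, largest outside to smallest inside. The middle-sized box lies on its side: stand it upright on the bench and let go of it, then take it again from above and set it down flat inside whichever of the two shallow base trays is empty, and after that set the tall narrow box upright inside it. Leave the tray that has the plaster cast in it, and the cast, where they are.

Things in the scene. Friction and masses are not known exactly. Their poses are not given: they have to be found in the camera images.
- pan_a: one of two identical shallow square base trays of dark metal, open at the top: 90 x 90 mm outside, 40 mm high, walls 5 mm, floor 5 mm thick (cavity 80 x 80 x 35 mm), 0.35 kg, loose. Origin at the centre of its underside, z up, x and y square to its walls. One tray holds the plaster cast, the other is empty; which differs from start to start
- pan_b: the other base tray, identical to pan_a in shape and frame
- cast_white: white plaster dental cast, 55 x 60 mm, 31 mm high, standing in one of the two trays. Origin at the centre of its underside, z up
- mid_box: the middle-sized square dark metal mould box, 62 x 62 mm outside, 90 mm from closed bottom to open mouth, walls 4 mm (cavity 54 x 54 mm), bottom 5 mm, about 0.15 kg. Origin: centre of the bottom's outer face; own z runs out through the mouth, x and y square to its walls. Starts lying on a wall, origin 31 mm above the bench, mouth to the robot's left within 25 degrees. Standing: origin on the bench; in a tray 5 mm above the tray's
- small_box: tall narrow square mould box of dark metal, open at the top: 42 x 42 mm outside, 110 mm high, walls 4 mm, bottom 5 mm thick, about 0.1 kg, standing upright. Origin at the centre of its underside, z up through the mouth, x and y square to its walls. Inside the middle box its origin is 5 mm above that box's

How it is judged:
By the outcome, as a careful person would: the job done as asked, in the order asked, and still so for the second after the job is handed in, with the robot touching nothing.
It also fails if it takes over 66 s, if anything falls off the work surface, if the arm or the gripper's body presses on something with over 40 N, if the wrist force passes 120 N, or if a joint passes its speed limit or range.

## Working session

There is one attempt and no reset: what is moved stays moved. The work goes in short steps, each a Python script; the robot and the scene stay as the last script left them, time stands still between calls to the robot, and variables do not carry over. Pictures are saved under pics/ and viewed, and the job is handed in when it is done.

```bash
mkdir -p pics; cat > h.py <<'E'
import numpy as np, cv2
from workcell import arm, eoat, solver, telemetry, capture, sign_off, nets
def proj(c,P):
    P=np.atleast_2d(P); R=np.array(c["rotation"]); 
    q=(P-np.array(c["eye"]))@R
    return np.c_[c["fx"]*q[:,0]/q[:,2]+c["cx"], c["fy"]*q[:,1]/q[:,2]+c["cy"]]
def unproj(c,uv,z):
    R=np.array(c["rotation"]);uv=np.atleast_2d(uv)
    d=np.c_[(uv[:,0]-c["cx"])/c["fx"],(uv[:,1]-c["cy"])/c["fy"],np.ones(len(uv))]@R.T
    e=np.array(c["eye"]); t=(z-e[2])/d[:,2]
    return e+d*t[:,None]
E
python3 - <<'E'
from h import *
for n in ["scene","top"]:
    c=capture(n); cv2.imwrite(f"pics/{n}0.png",c["image"])
    print(n,c["eye"],np.round(c["rotation"],3).tolist(),c["fx"],c["cx"],c["cy"])
    for l in ["pan_a","cast_white","mid_box","small_box"]:
        for d in nets.trace(l,c)[:4]:
            p=d["pixels"]; r=cv2.minAreaRect(np.argwhere(p)[:,::-1].astype(np.float32)) if p.sum()>5 else None
            print(l,round(d["score"],2),np.round(d["point"],1),p.sum(),r)
print(telemetry.get_state())
E
```

```text
scene [-0.28354926 -0.82192463  0.6307714 ] [-0.481, 0.804, -0.3, 0.177] 513.3633423253693 278.1987412495937 219.76886862513464
pan_a 0.97 [255.1 203.6] 1180 ((254.16273498535156, 205.60946655273438), (32.79887771606445, 48.028865814208984), 67.61986541748047)
pan_a 0.76 [297.6 233.7] 1207 ((298.5487976074219, 230.3328399658203), (35.95365905761719, 51.8907585144043), 67.61986541748047)
mid_box 0.86 [360.4 254.9] 1812 ((358.896484375, 254.74468994140625), (53.94743347167969, 39.92039108276367), 22.932100296020508)
small_box 0.75 [191.6 187.5] 719 ((190.210205078125, 188.65267944335938), (43.63646697998047, 17.228422164916992), 86.18592071533203)
top [0.27798972 0.00956819 0.97359236] [0.057, -0.701, 0.709, -0.046] 438.7187753382182 283.6460553960566 206.59906239335612
pan_a 0.77 [314.9 179.7] 1389 ((310.5, 190.0), (44.0, 43.0), 90.0)
pan_a 0.64 [228.9 188.5] 1884 ((230.248291015625, 189.9793243408203), (44.51238250732422, 43.515830993652344), 85.2363510131836)
cast_white 0.89 [309.1 192.7] 596 ((310.5, 190.5), (25.0, 27.0), 90.0)
mid_box 0.95 [395.7 183.7] 1521 ((394.7791748046875, 181.9086151123047), (32.84489059448242, 48.020511627197266), 85.91438293457031)
{'t': 0.5, 'joints': array([-1.26359417e+00,  4.80217676e-01,  1.59631912e+00, -1.02140632e-06,
        1.06506259e+00, -4.65718010e-02]), 'qvel': array([ 9.14667266e-04, -1.30625570e-05, -1.25451468e-06,  3.12519838e-04,
        6.53805714e-04, -1.20489489e-03]), 'joint_torque': array([-1.00194575e-03, -9.49797463e+01, -4.30353749e+01, -2.31581726e-04,
        2.46670636e-03, -8.83483665e-06]), 'tool_pos': array([ 0.22522128, -0.60972815,  0.23127794]), 'eef_rot': array([-3.28277612e-06,  9.84396204e-01,  1.75966227e-01, -8.80826429e-07]), 'wrist_force': array([ 0.49645015, -0.09865874,  0.56973325]), 'wrist_torque': array([-0.04670102,  0.02471949,  0.04415018]), 'grip_width': 0.9985067565549386}
```

```bash
python3 - <<'E'
import cv2
for n in ["scene","top"]:
    i=cv2.imread(f"pics/{n}0.png")
    j=i[140:320,130:440] if n=="scene" else i[90:290,130:470]
    s=2.3
    cv2.imwrite(f"pics/{n}0z.png",cv2.resize(j,None,fx=s,fy=s,interpolation=cv2.INTER_CUBIC))
E
```

```text
(no output)
```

View pics/scene0.png

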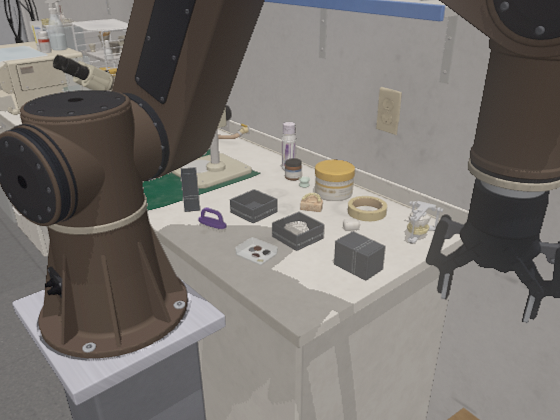

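View pics/top0.png

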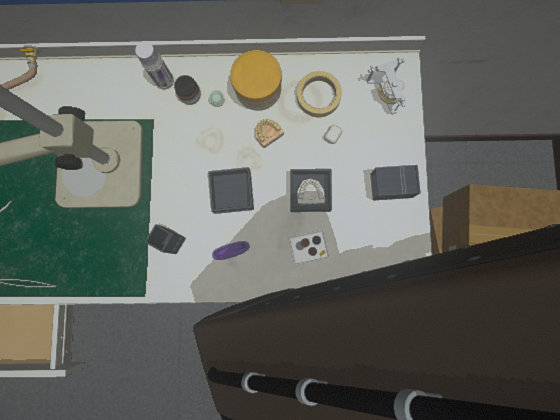

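```bash
ls pics
```

```text
scene0.png
scene0z.png
top0.png
top0z.png
```

View pics/scene0z.png

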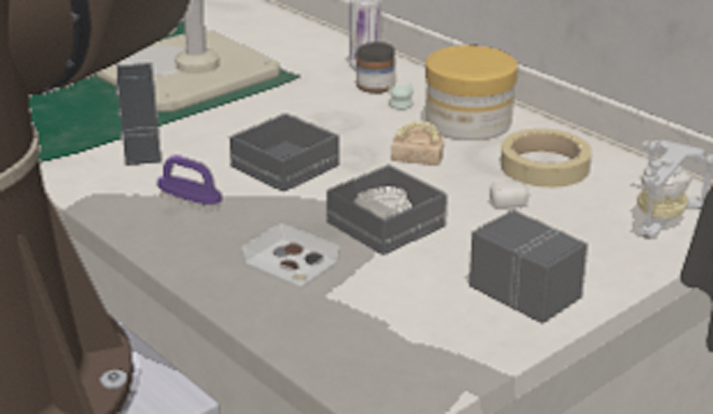

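View pics/top0z.png

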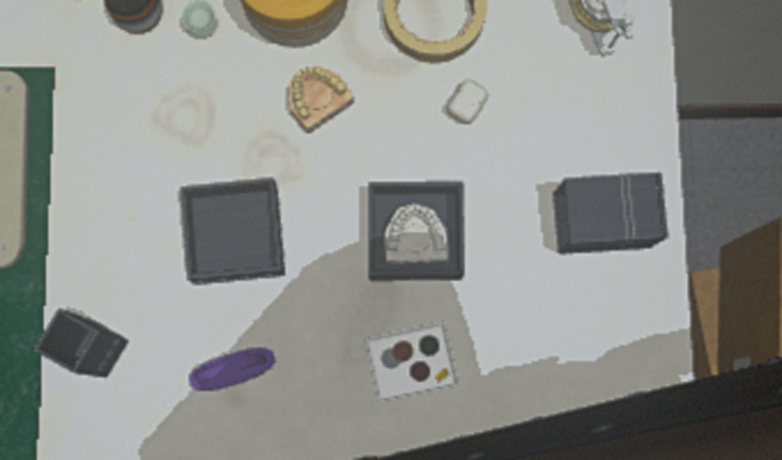

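The side view shows the mid box at about (360,255), the empty tray at (254,206), the cast tray at (298,230) and the small box at (190,188). From above they are at (395,183), (230,190), (310,190) and (167,239). I'll fit the poses from the outlines.

```bash
cat >> h.py <<'E'
from scipy.spatial.transform import Rotation as Ro
from scipy.optimize import minimize
def _R(c):
    r=np.array(c["rotation"],float)
    return Ro.from_quat(r[[1,2,3,0]]).as_matrix() if r.size==4 else r
def proj(c,P):
    q=(np.atleast_2d(P)-np.array(c["eye"]))@_R(c)
    return np.c_[c["fx"]*q[:,0]/q[:,2]+c["cx"], c["fy"]*q[:,1]/q[:,2]+c["cy"]]
def unproj(c,uv,z):
    uv=np.atleast_2d(uv)
    d=np.c_[(uv[:,0]-c["cx"])/c["fx"],(uv[:,1]-c["cy"])/c["fy"],np.ones(len(uv))]@_R(c).T
    e=np.array(c["eye"]); t=(z-e[2])/d[:,2]
    return e+d*t[:,None]
def corners(sx,sy,z0,z1,x,y,yaw):
    P=np.array([[a*sx/2,b*sy/2,h] for a in(-1,1) for b in(-1,1) for h in (z0,z1)])
    P[:,:2]=P[:,:2]@np.array([[np.cos(yaw),np.sin(yaw)],[-np.sin(yaw),np.cos(yaw)]])
    return P+[x,y,0]
def sil(c,P):
    h=cv2.convexHull(proj(c,P).astype(np.float32)); m=np.zeros((420,560),np.uint8)
    S=4; m=np.zeros((420*S,560*S),np.uint8); cv2.fillPoly(m,[np.round((h+.5)*S).astype(np.int32)],255)
    return cv2.resize(m,(560,420),interpolation=cv2.INTER_AREA)/255.
def hullmask(p):
    ps=np.argwhere(p)[:,::-1].astype(np.int32); h=cv2.convexHull(ps); m=np.zeros((420,560),np.uint8); cv2.fillPoly(m,[h],1); return m
def fit(views,size,g,hull=True):
    """views: [(cam,mask)], size (sx,sy,z0,z1), g guess list of (x,y,yaw)"""
    ms=[(c,hullmask(m) if hull else m.astype(float)) for c,m in views]
    f=lambda v: sum(np.abs(sil(c,corners(*size,*v))-m).sum()/m.sum() for c,m in ms)
    best=None
    for v in g:
        r=minimize(f,v,method="Nelder-Mead",options=dict(initial_simplex=np.array(v)+np.array([[0,0,0],[.015,0,0],[0,.015,0],[0,0,.25]]),maxfev=160))
        if best is None or r.fun<best.fun: best=r
    return best.x,best.fun
E
python3 - <<'E'
from h import *
s=capture("scene"); t=capture("top")
M={}
for l in ["pan_a","mid_box","small_box","cast_white"]:
    M[l]=[nets.trace(l,s),nets.trace(l,t)]
    print(l,[[ (round(d['score'],2),np.round(d['point']).tolist()) for d in q if d['score']>.3] for q in M[l]])
# mid: y size 90 along axis, lying
def near(q,pt):
    d=[e for e in q if np.hypot(*(np.array(e['point'])-pt))<15]
    return d[0]['pixels'] if d else None
for nm,l,sz,ps,pt in [("mid","mid_box",(.062,.09,0,.062),(360,255),(395,183)),("empty","pan_a",(.09,.09,0,.04),(254,205),(230,189)),("full","pan_a",(.09,.09,0,.04),(298,231),(311,186)),("small","small_box",(.042,.042,0,.11),(191,188),(167,239))]:
    a=near(M[l][0],ps);b=near(M[l][1],pt)
    if nm=="small" and b is None:
        g=cv2.cvtColor(t["image"],cv2.COLOR_BGR2HSV); b=np.zeros((420,560),bool)
        k=(g[...,2]<100)&(g[...,1]<80); b[220:256,145:190]=k[220:256,145:190]
        n,lab,st,_=cv2.connectedComponentsWithStats(b.astype(np.uint8)); b=lab==1+np.argmax(st[1:,4]); print("small thr",b.sum(),st[1:])
    g0=unproj(t,pt,sz[3]/2)[0][:2]
    for v in ([(s,a),(t,b)],[(s,a)],[(t,b)]):
        v=[q for q in v if q[1] is not None]
        if v: 
            x,e=fit(v,sz,[(*g0,y) for y in (-.3,.0,.3,.6)]); print(nm,len(v),np.round(x,4),round(e,3))
            if len(v)==2 or nm=="small":
                for c,n in((s,"s"),(t,"t")):
                    cv2.polylines(c["image"],[cv2.convexHull(proj(c,corners(*sz,*x)).astype(np.float32)).astype(np.int32)],True,(0,0,255),1)
o=np.hstack([cv2.resize(s["image"][150:300,160:400],None,fx=1.65,fy=1.65),cv2.resize(t["image"][130:280,140:440],(400,248))[:, :]])
cv2.imwrite("pics/fit0.png",o)
E
```

```text
pan_a [[(0.84, [297.0, 235.0]), (0.63, [253.0, 207.0])], [(0.98, [314.0, 174.0]), (0.88, [230.0, 190.0])]]
mid_box [[(0.9, [360.0, 255.0])], [(0.81, [399.0, 183.0])]]
small_box [[(0.9, [189.0, 189.0])], [(0.7, [164.0, 241.0])]]
cast_white [[], [(0.63, [308.0, 191.0])]]
mid 2 [ 0.4674 -0.2172  0.0497] 0.07
mid 1 [ 0.469  -0.2159  0.0421] 0.023
mid 1 [ 0.467  -0.2183  0.0471] 0.032
empty 2 [0.4581 0.1391 0.0948] 0.084
empty 1 [0.4591 0.1402 0.0983] 0.038
empty 1 [0.4576 0.1389 0.0868] 0.037
full 2 [ 0.4536 -0.0355 -0.0106] 0.091
full 1 [ 0.4567 -0.0326  0.0132] 0.04
full 1 [ 0.4536 -0.0356 -0.0119] 0.023
small 2 [ 0.3469  0.2718 -0.5818] 0.144
small 1 [0.3467 0.272  0.9539] 0.054
small 1 [0.3471 0.2709 1.0515] 0.061
```

View pics/fit0.png

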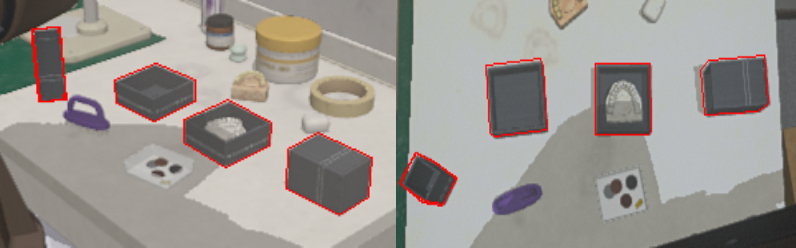

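```bash
cat >> h.py <<'E'
def quat(d,y):
    d=np.array(d)/np.linalg.norm(d); y=np.array(y)/np.linalg.norm(y)
    q=Ro.from_matrix(np.c_[np.cross(y,d),y,d]).as_quat(); return q[[3,0,1,2]]
Z=np.array([0,0,1.])
MID=np.array([.468,-.217]); YM=.046
UP=np.array([.485,-.19])
e1=np.array([np.cos(YM),np.sin(YM),0]); u=np.array([-np.sin(YM),np.cos(YM),0])
def lyup(a,sgn,g=.065,h=.040):
    dl=-u*np.sin(a)-Z*np.cos(a); du=-Z*np.sin(a)+u*np.cos(a)
    Gl=np.r_[MID,0]+u*(g-.045)+Z*h           # grasp lying
    Gu=np.r_[UP,0]-u*(h-.031)+Z*g        # grasp upright
    return (Gl,dl,quat(dl,sgn*e1)),(Gu,du,quat(du,sgn*e1))
E
python3 - <<'E'
from h import *
for sgn in (1,-1):
  for a in np.radians([20,30,40,50,60]):
    L,U=lyup(a,sgn)
    o=[]
    for G,d,q in (L,U):
        for k in (.012,-.08):
            o.append(solver.inverse_kinematics(G+d*k,q))
    o.append(solver.inverse_kinematics(U[0]+U[1]*.012+Z*.12,U[2]))
    o.append(solver.inverse_kinematics(L[0]+L[1]*.012+Z*.12,L[2]))
    print(sgn,np.degrees(a),[None if x is None else np.round(x,2).tolist() for x in o])
E
```

```text
1 20.0 [[-0.22, 0.61, 2.18, -0.94, 0.42, 0.61], [-0.16, 0.44, 2.15, -0.65, 0.59, 0.35], [-0.86, 1.1, 1.5, 0.62, 1.66, -1.25], [-0.93, 1.12, 1.32, 0.58, 1.82, -1.18], [-0.86, 0.93, 1.53, 0.63, 1.77, -1.16], [-0.22, 0.38, 2.11, -0.59, 0.64, 0.2]]
1 29.999999999999996 [[-0.1, 0.66, 2.2, -1.25, 0.55, 1.02], [-0.0, 0.5, 2.18, -0.93, 0.67, 0.76], [-0.84, 1.0, 1.57, 0.58, 1.51, -1.22], [-0.9, 0.99, 1.41, 0.53, 1.67, -1.17], [-0.84, 0.83, 1.58, 0.58, 1.64, -1.13], [-0.1, 0.42, 2.15, -0.88, 0.7, 0.58]]
1 40.0 [[0.01, 0.74, 2.21, -1.38, 0.71, 1.27], [0.14, 0.59, 2.18, -1.1, 0.8, 1.05], [-0.8, 0.91, 1.65, 0.54, 1.35, -1.19], [-0.87, 0.87, 1.51, 0.49, 1.52, -1.14], [-0.8, 0.74, 1.64, 0.53, 1.51, -1.09], [0.01, 0.49, 2.17, -1.09, 0.81, 0.88]]
1 50.0 [[0.1, 0.84, 2.19, -1.42, 0.88, 1.43], [0.25, 0.71, 2.17, -1.17, 0.95, 1.26], [-0.76, 0.81, 1.73, 0.5, 1.19, -1.14], [-0.82, 0.76, 1.61, 0.44, 1.36, -1.09], [-0.76, 0.65, 1.7, 0.47, 1.37, -1.04], [0.1, 0.58, 2.19, -1.22, 0.95, 1.1]]
1 59.99999999999999 [[0.18, 0.95, 2.16, -1.42, 1.05, 1.54], [0.35, 0.85, 2.13, -1.19, 1.1, 1.4], [-0.7, 0.73, 1.81, 0.44
[... 631 characters left out ...]
, 0.71, -1.87], [0.14, 0.59, 2.18, -1.1, 0.8, -2.09], [-0.8, 0.91, 1.65, 0.54, 1.35, 1.95], [-0.87, 0.87, 1.51, 0.49, 1.52, 2.0], [-0.8, 0.74, 1.64, 0.53, 1.51, 2.05], [0.01, 0.49, 2.17, -1.09, 0.81, -2.26]]
-1 50.0 [[0.1, 0.84, 2.19, -1.42, 0.88, -1.71], [0.25, 0.71, 2.17, -1.17, 0.95, -1.89], [-0.76, 0.81, 1.73, 0.5, 1.19, 2.0], [-0.82, 0.76, 1.61, 0.44, 1.36, 2.05], [-0.76, 0.65, 1.7, 0.47, 1.37, 2.1], [0.1, 0.58, 2.19, -1.22, 0.95, -2.04]]
-1 59.99999999999999 [[0.18, 0.95, 2.16, -1.42, 1.05, -1.61], [0.35, 0.85, 2.13, -1.19, 1.1, -1.74], [-0.7, 0.73, 1.81, 0.44, 1.02, 2.08], [-0.75, 0.65, 1.71, 0.38, 1.2, 2.13], [-0.7, 0.56, 1.76, 0.4, 1.22, 2.18], [0.18, 0.69, 2.18, -1.29, 1.1, -1.87]]
```

```bash
python3 - <<'E'
from h import *
eoat.set_gripper(1.0,60)
L,U=lyup(np.radians(35),1)
T=L[0]+L[1]*.012
arm.movep(T-L[1]*.11+Z*.03,L[2])
arm.movel(T-L[1]*.08,v=.2)
hit=arm.movel(T,v=.1,f_stop=8)
s=telemetry.get_state(); print(hit,s["t"],s["tool_pos"]-T,s["wrist_force"])
for n in("scene","top"): cv2.imwrite(f"pics/{n}1.png",capture(n)["image"])
E
python3 -c "
import cv2
s=cv2.imread('pics/scene1.png');t=cv2.imread('pics/top1.png')
import numpy as np
cv2.imwrite('pics/c1.png',np.hstack([cv2.resize(s[120:345,240:500],(400,346)),cv2.resize(t[75:300,220:480],(400,346))]))"
```

```text
False 4.5583 [0.00029556 0.00016148 0.00053302] [-0.54405485  0.26901469  0.91601913]
```

View pics/c1.png

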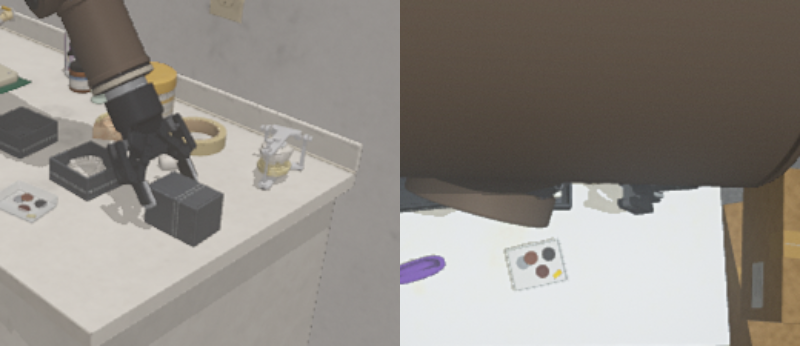

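The scene view (crop, at about (165,170)) shows the jaws straddling the mouth half of the mid box. Next: grip, lift, turn upright, set down and release.

```bash
python3 - <<'E'
from h import *
L,U=lyup(np.radians(35),1)
T=L[0]+L[1]*.012; V=U[0]+U[1]*.012
eoat.set_gripper(0.0,50); s=telemetry.get_state(); print(s["t"],s["grip_width"],s["wrist_force"])
arm.movel(T+Z*.13,v=.15)
print(telemetry.get_state()["grip_width"])
arm.movep(V+Z*.08,U[2])
s=telemetry.get_state(); print(s["t"],s["grip_width"],s["wrist_force"])
arm.movel(V+Z*.015,v=.15)
c=capture("scene"); cv2.imwrite("pics/scene2.png",c["image"])
E
python3 -c "
import cv2
s=cv2.imread('pics/scene2.png')
cv2.imwrite('pics/c2.png',cv2.resize(s[120:345,240:500],None,fx=2.2,fy=2.2))"
```

```text
5.0083 0.722596464224292 [-0.62515047  5.4372872   9.31486527]
0.7164395709211813
7.7167 0.7217136470649664 [ 0.22383936  0.65156624 -2.1748937 ]
```

View pics/c2.png

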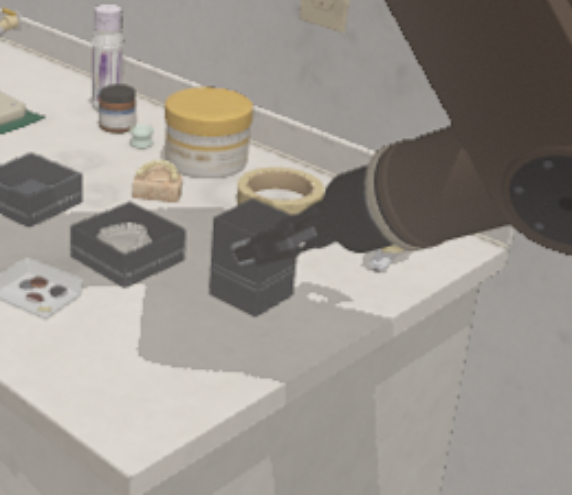

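The box is held upright at crop (255,260), just clear of the bench. Now I'll lower it.

```bash
python3 - <<'E'
from h import *
L,U=lyup(np.radians(35),1)
V=U[0]+U[1]*.012
hit=arm.movel(V-Z*.008,v=.03,f_stop=5)
s=telemetry.get_state(); print(hit,s["t"],s["tool_pos"]-V,s["wrist_force"],s["wrist_torque"])
eoat.set_gripper(1.0,50)
p=s["tool_pos"]
arm.movel(p-U[1]*.10,v=.15)
s=telemetry.get_state(); print(s["t"],s["wrist_force"])
q=quat(-Z,e1)
arm.movep([.44,-.20,.30],q)
for n in("scene","top"): cv2.imwrite(f"pics/{n}3.png",capture(n)["image"])
print(telemetry.get_state()["t"])
E
python3 -c "
import cv2
import numpy as np
s=cv2.imread('pics/scene3.png');t=cv2.imread('pics/top3.png')
cv2.imwrite('pics/c3.png',np.hstack([cv2.resize(s[120:345,240:500],(400,346)),cv2.resize(t[75:300,220:480],(400,346))]))"
```

```text
True 8.8583 [-5.01451248e-04  6.53893346e-05  2.09474100e-03] [-1.81381573 -2.30204543  5.21847725] [-0.00413941  0.12986394  0.29232013]
10.0417 [-0.49127495 -0.21386002 -0.13379207]
11.2917
```

View pics/c3.png

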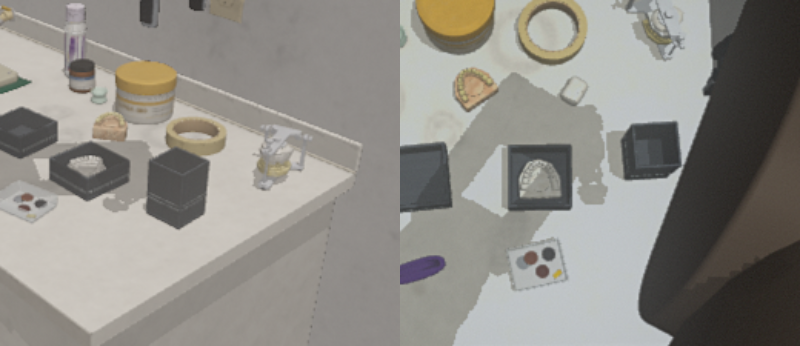

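The box stands free with its mouth up, at scene crop (178,187) and top crop (652,150). Now I'll refit its pose.

```bash
python3 - <<'E'
from h import *
s=capture("scene"); t=capture("top")
A=nets.trace("mid_box",s);B=nets.trace("mid_box",t)
print([[(round(d['score'],2),np.round(d['point']).tolist(),d["pixels"].sum()) for d in q] for q in (A,B)])
sz=(.062,.062,0,.09)
a,b=A[0]["pixels"],B[0]["pixels"]
for v in ([(s,a),(t,b)],[(s,a)],[(t,b)]):
    print(fit(v,sz,[(*UP,0),(*UP,.2)]))
E
```

```text
[[(0.82, [356.0, 242.0], np.int64(1651))], [(0.82, [383.0, 172.0], np.int64(1314))]]
(array([ 0.48465757, -0.18929054,  0.04375529]), np.float64(0.0907481300250233))
(array([ 0.48700778, -0.18654576,  0.10083905]), np.float64(0.04345888326039262))
(array([ 0.48506351, -0.18978872,  0.03847563]), np.float64(0.03171506944746811))
```

```bash
python3 - <<'E'
from h import *
q=quat(-Z,e1); T=np.r_[.485,-.1895,.045]
YT=.095; qt=quat(-Z,[np.cos(YT),np.sin(YT),0]); P=np.r_[.458,.1394,.050]
print(solver.inverse_kinematics(T,q),solver.inverse_kinematics(P,qt))
arm.movep(T+Z*.13,q)
hit=arm.movel(T,v=.15,f_stop=8)
print(hit)
eoat.set_gripper(0.0,50); s=telemetry.get_state(); print(s["t"],s["grip_width"],s["wrist_force"])
arm.movel(T+Z*.14,v=.2)
arm.movep(P+Z*.12,qt)
arm.movel(P+Z*.045,v=.2)
s=telemetry.get_state(); print(s["t"],s["grip_width"],s["wrist_force"],s["tool_pos"])
for n in("scene","top"): cv2.imwrite(f"pics/{n}4.png",capture(n)["image"])
E
python3 -c "
import cv2
import numpy as np
s=cv2.imread('pics/scene4.png');t=cv2.imread('pics/top4.png')
cv2.imwrite('pics/c4.png',np.hstack([cv2.resize(s[90:315,140:400],(400,346)),cv2.resize(t[75:300,120:380],(400,346))]))"
```

```text
[-4.30705359e-01  5.76399104e-01  2.04089064e+00 -4.44089210e-16
  5.24302911e-01 -4.76705359e-01] [ 2.32125348e-01  5.32188168e-01  2.13332130e+00 -4.44089210e-16
  4.76083186e-01  1.37125348e-01]
False
13.4417 0.7221878732812985 [-2.60559078  0.82434796 10.59650064]
16.0667 0.7231928541281134 [-0.83681176  0.82024428 -0.90947645] [0.45831434 0.13876541 0.09521161]
```

View pics/c4.png

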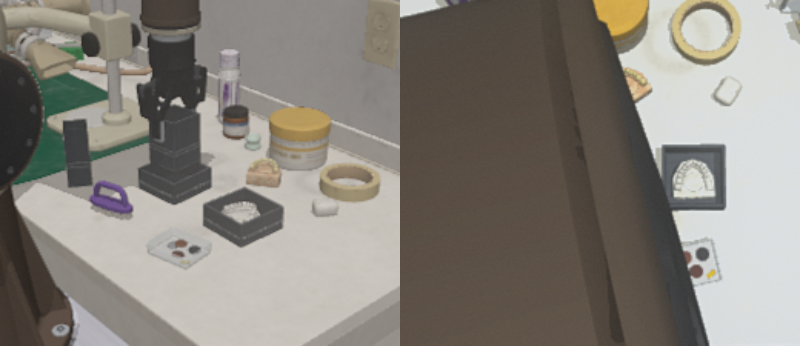

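The mid box hangs over the empty tray at crop (175,165). Now I'll lower it in.

```bash
python3 - <<'E'
from h import *
P=np.r_[.458,.1394,.050]
hit=arm.movel(P-Z*.006,v=.05,f_stop=6)
s=telemetry.get_state(); print(hit,s["t"],s["tool_pos"]-P,s["wrist_force"],s["wrist_torque"])
eoat.set_gripper(1.0,50)
arm.movel(P+Z*.14,v=.2)
S=np.array([.347,.2715]); 
for ys in (-.58,-.58+np.pi/2,-.58-np.pi/2,-.58+np.pi):
    print(ys,[None if (k:=solver.inverse_kinematics(np.r_[S,z],quat(-Z,[np.cos(ys),np.sin(ys),0]))) is None else np.round(k,2) for z in(.09,.20)])
# move aside for camera
arm.movep([.40,-.25,.30],quat(-Z,[1,0,0]))
print(telemetry.get_state()["t"])
s=capture("scene"); t=capture("top")
D={}
for l in ("pan_a","mid_box","small_box"):
    D[l]=[nets.trace(l,c) for c in(s,t)]
    print(l,[[(round(d['score'],2),np.round(d['point']).tolist(),d["pixels"].sum()) for d in q] for q in D[l]])
for l,sz,g in (("mid_box",(.062,.062,.04,.095),(.458,.139,.09)),("small_box",(.042,.042,0,.11),(.347,.2715,-.58))):
    for v in ([0,1],[0],[1]):
        try: print(l,v,fit([((s,t)[i],D[l][i][0]["pixels"]) for i in v],sz,[g]))
        except Exception as e: print(e)
cv2.imwrite("pics/scene5.png",s["image"]);cv2.imwrite("pics/top5.png",t["image"])
cv2.imwrite('pics/c5.png',np.hstack([cv2.resize(s["image"][90:315,140:400],(400,346)),cv2.resize(t["image"][125:275,130:303],(400,346))]))
E
```

```text
True 16.9833 [-0.00061748 -0.00011117  0.00040778] [-0.08402893  0.45037748 -1.50399204] [-0.0043951   0.05877379  0.02374361]
-0.58 [array([ 0.6 ,  0.42,  2.19, -0.  ,  0.53,  1.18]), array([ 0.6 ,  0.23,  2.09, -0.  ,  0.82,  1.18])]
0.9907963267948966 [array([ 0.6 ,  0.42,  2.19, -0.  ,  0.53, -0.4 ]), array([ 0.6 ,  0.23,  2.09, -0.  ,  0.82, -0.4 ])]
-2.1507963267948966 [array([ 0.6 ,  0.42,  2.19, -0.  ,  0.53,  2.75]), array([ 0.6 ,  0.23,  2.09, -0.  ,  0.82,  2.75])]
2.561592653589793 [array([ 0.6 ,  0.42,  2.19, -0.  ,  0.53, -1.97]), array([ 0.6 ,  0.23,  2.09, -0.  ,  0.82, -1.97])]
19.7083
pan_a [[(0.85, [299.0, 235.0], np.int64(1211)), (0.78, [254.0, 207.0], np.int64(695))], [(0.92, [312.0, 174.0], np.int64(1215)), (0.75, [242.0, 204.0], np.int64(656))]]
mid_box [[(0.77, [253.0, 192.0], np.int64(997))], [(0.59, [229.0, 190.0], np.int64(1167))]]
small_box [[(0.82, [191.0, 185.0], np.int64(714)), (0.17, [255.0, 208.0], np.int64(652))], [(0.92, [166.0, 238.0], np.int64(762))]]
mid_box [0, 1] (array([0.45574831, 0.13720647, 0.09750669]), np.float64(0.22140115276441713))
mid_box [0] (array([0.45364382, 0.13508792, 0.07365054]), np.float64(0.13033064206074588))
mid_box [1] (array([0.45527296, 0.13857877, 0.10816905]), np.float64(0.0891286307053942))
small_box [0, 1] (array([ 0.34687755,  0.27069671, -0.53114469]), np.float64(0.10999017627252922))
small_box [0] (array([ 0.34770033,  0.27255368, -0.47185793]), np.float64(0.05194248366013071))
small_box [1] (array([ 0.34705678,  0.2703976 , -0.51241079]), np.float64(0.04953951277480689))
```

View pics/c5.png

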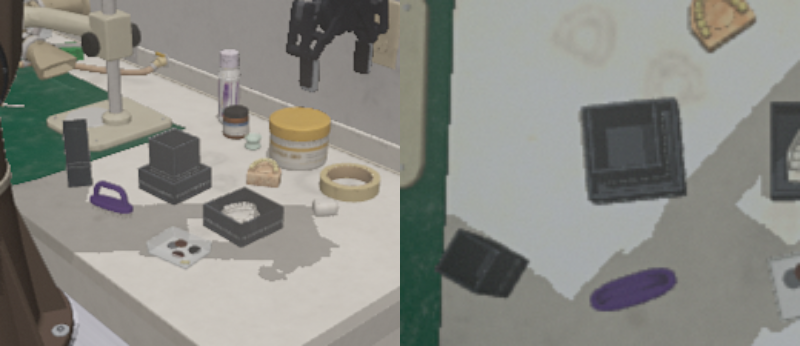

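The mid box is seated in the tray at top crop (633,150). Next is the small box, gripped high on its walls.

```bash
python3 - <<'E'
from h import *
ys=-.53; q=quat(-Z,[np.cos(ys),np.sin(ys),0]); T=np.r_[.347,.271,.089]
YT=.095; qt=quat(-Z,[np.cos(YT),np.sin(YT),0]); P=np.r_[.457,.139,.099]
arm.movep(T+Z*.10,q)
print(arm.movel(T,v=.12,f_stop=8))
eoat.set_gripper(0.0,40); s=telemetry.get_state(); print(s["t"],s["grip_width"],s["wrist_force"])
arm.movel(T+Z*.15,v=.15)
print(telemetry.get_state()["grip_width"])
arm.movep(P+Z*.14,qt)
arm.movel(P+Z*.095,v=.15)
s=telemetry.get_state(); print(s["t"],s["grip_width"],s["wrist_force"],s["tool_pos"])
s=capture("scene"); t=capture("top")
A=nets.trace("small_box",s);print([(d["score"],d["point"],d["pixels"].sum()) for d in A])
# expected outlines
for sz,col in (((.042,.042,.105,.215),(0,0,255)),((.062,.062,.04,.095),(0,255,0))):
    cv2.polylines(s["image"],[(cv2.convexHull(proj(s,corners(*sz,.457,.139,.095)).astype(np.float32))).astype(np.int32)],True,col,1)
cv2.imwrite('pics/c6.png',np.hstack([cv2.resize(s["image"][90:240,190:320],(400,461)),cv2.resize(t["image"],(400,300))[:].repeat(1,0) if 0 else cv2.resize(t["image"],(400,461))]))
E
```

```text
False
23.5 0.48193739920491485 [-1.69708425 -1.68879453  9.61875019]
0.4816214293807998
26.0667 0.48368764394807906 [ 0.11448922  1.0051232  -0.79550534] [0.45665961 0.13950729 0.19413861]
[(0.91, [254.1, 156.2], np.int64(891))]
```

View pics/c6.png

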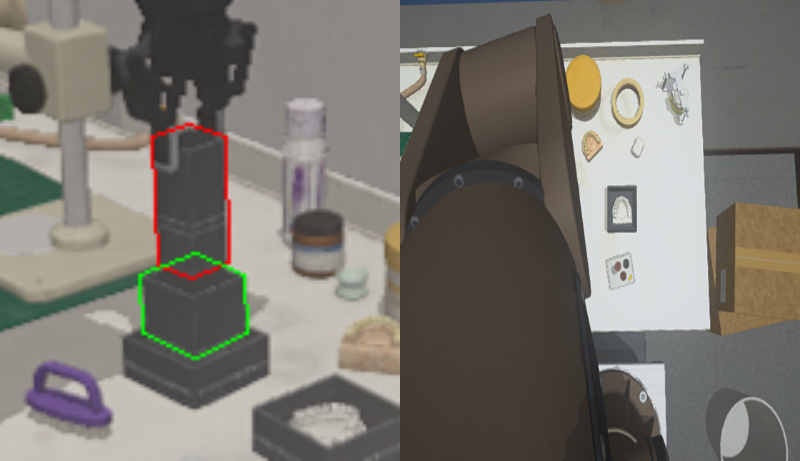

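The small box (red) lines up over the mid box (green) to within about a pixel. Now I'll lower it with a light force stop.

```bash
python3 - <<'E'
from h import *
P=np.r_[.457,.139,.099]
h1=arm.movel(P+Z*.008,v=.1,f_stop=5)
s=telemetry.get_state(); print(h1,s["t"],s["tool_pos"]-P,s["wrist_force"])
if not h1:
    h2=arm.movel(P-Z*.004,v=.03,f_stop=4)
    s=telemetry.get_state(); print(h2,s["t"],s["tool_pos"]-P,s["wrist_force"],s["wrist_torque"])
c=capture("scene"); cv2.imwrite('pics/c7.png',cv2.resize(c["image"][90:240,190:320],(520,600)))
E
```

```text
False 27.2333 [3.60634851e-04 7.53741765e-05 8.44760931e-03] [-0.79164209 -0.33173983 -1.43775729]
True 27.575 [ 5.62000478e-04  1.33388507e-04 -9.73538441e-05] [ 1.23353089 -0.36958042 -0.19370177] [ 0.02614692 -0.21170773 -0.00475718]
```

View pics/c7.png

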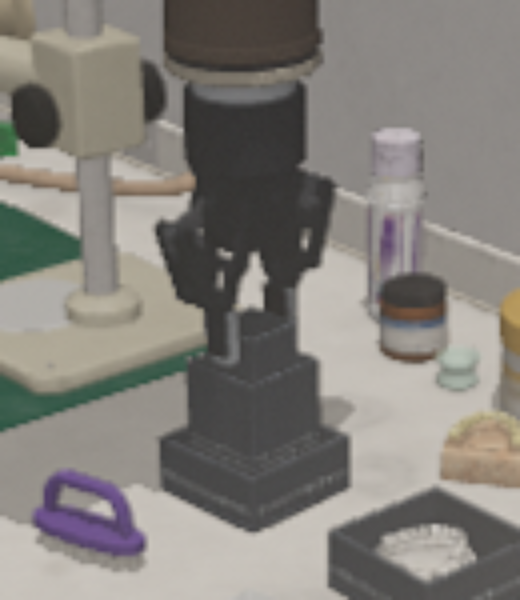

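Contact came at the expected seating height, with the fingertips just above the mid box's mouth at about (235,365). Release and retreat.

```bash
python3 - <<'E'
from h import *
eoat.set_gripper(1.0,40)
P=telemetry.get_state()["tool_pos"]
print(arm.movel(P+Z*.15,v=.12,f_stop=10))
arm.movep([.42,-.25,.30],quat(-Z,[1,0,0]))
print(telemetry.get_state()["t"])
s=capture("scene"); t=capture("top")
for l in ("small_box","mid_box","pan_a","cast_white"):
    print(l,[[(round(d['score'],2),np.round(d['point']).tolist()) for d in nets.trace(l,c)] for c in(s,t)])
for c in(s,t):
  for sz,col in (((.042,.042,.095,.12),(0,0,255)),((.062,.062,.04,.095),(0,255,0)),((.09,.09,0,.04),(255,0,0))):
    k=c["image"].copy()
  c["raw"]=k
def dr(c):
  k=c["image"].copy()
  for sz,x,col in (((.042,.042,.095,.12),(.457,.139,.095),(0,0,255)),((.09,.09,0,.04),(.458,.1394,.095),(255,0,0)),((.09,.09,0,.04),(.4537,-.0355,-.01),(0,255,255))):
    cv2.polylines(k,[cv2.convexHull(proj(c,corners(*sz,*x)).astype(np.float32)).astype(np.int32)],True,col,1)
  return k
S=lambda i:cv2.resize(i[130:270,190:350],(400,350)); Tt=lambda i:cv2.resize(i[120:260,190:350],(400,350))
cv2.imwrite('pics/c8.png',np.vstack([np.hstack([S(s["image"]),Tt(t["image"])]),np.hstack([S(dr(s)),Tt(dr(t))])])[:, :])
i=cv2.imread('pics/c8.png'); cv2.imwrite('pics/c8.png',cv2.resize(i,(680,595)))
E
```

```text
False
31.0
small_box [[(0.75, [254.0, 176.0]), (0.34, [297.0, 228.0])], [(0.73, [228.0, 184.0])]]
mid_box [[(0.88, [253.0, 194.0])], [(0.71, [236.0, 198.0])]]
pan_a [[(0.66, [297.0, 233.0]), (0.58, [254.0, 208.0])], [(0.89, [314.0, 176.0]), (0.6, [241.0, 205.0])]]
cast_white [[(0.75, [295.0, 227.0])], [(0.95, [311.0, 192.0])]]
```

View pics/c8.png

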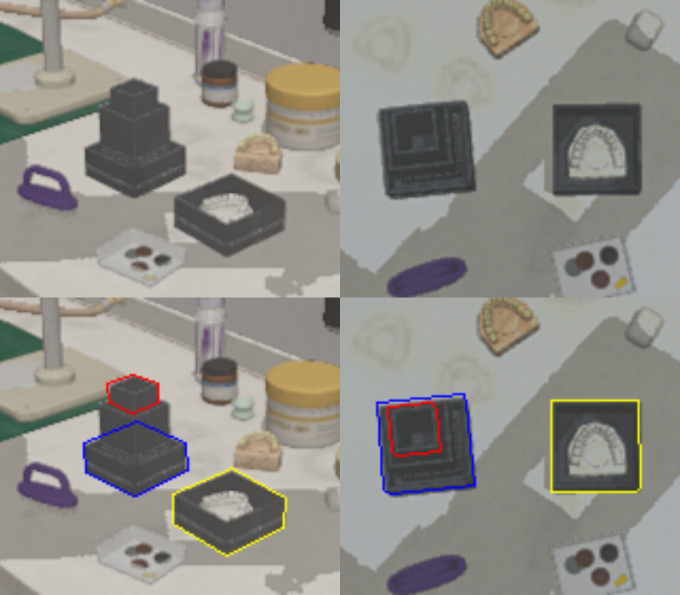

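All three boxes are nested upright and match the expected seated outlines. The cast and its tray haven't moved, and the gripper is clear.

```bash
python3 -c "
from h import *
sign_off(); print(telemetry.get_state()['t'])"
```

```text
the job is handed in; nothing more can be done
the job is handed in; nothing more can be done
```

The three boxes are nested upright, and I handed the job in at about 31 s of the 66 s allowed.

- **Mid box:** I gripped it across its side walls, turned it 90° to stand mouth up on the bench and let go. I then took it again from above and set it in the empty tray. It touched down within 0.5 mm of the expected height.
- **Small box:** I gripped it near its mouth and lowered it into the mid box. Contact came within 0.1 mm of the expected height, and I released it and backed off.
- **Last checks:** both camera views matched the expected outlines of the small box, its tray and the cast's tray to about a pixel. The cast's tray and the cast were where they started, the networks found every item in both views, and the gripper was well clear.
- **Where measurements disagreed:**
  - After the mid box went into the tray, the camera fits for it were poor and put it 2–5 mm off, so I used the arm's own release position for the last placement.
  - One low-score (0.34) "small box" report fell on the cast's tray and was false.

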